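# Set and cam-lock the bottle stop of a labelling cradle

### The job

On the bottle labelling cradle, draw the spring-loaded stop bar out until its pointer is in line with the upright fin of the length mark, and hold it there while you swing the black cam lever along the bar, towards the side of the mark, to fully closed. Grip and push the thin plastic bar and the lever lightly, never squeezing with more than 40 N, and leave the jar, the tub and the flask where they stand. The cam's lock screw is still slack and the spring still pulls, so do not let go: finish while still holding the stop bar on the mark, with the lever closed.

Things in the scene. Friction and masses are not known exactly. Their poses are not given: they have to be found in the camera images.
- jig: Labelling cradle bolted to the bench: base plate 200 (x) x 550 (y) mm, two rubber rollers along y (tops 44 mm over the bench), and at its -y end a grey sleeve (top 76 mm) out of which the stop leg slides. Origin: bench level, under the leg's centre line, 5 mm beyond the sleeve's mouth. Jig y = the way the leg slides out, jig x = along the stop bar, z up. Place and yaw (within 0.3 rad) vary.
- leg (a joint): How far the stop leg is drawn out along jig +y, m, 0 (in) to 0.13. A spring always pulls it back in (4 N at 0, 6 N at 0.1 m), lever open or closed. The leg (20 mm wide, top 58 mm over the bench) ends in a white stop bar across it (a T), jig x -80 to +45 mm, 12 mm thick in jig y, underside 50 mm and top 82 mm over the bench. The bar's middle plane is at jig y = 90 mm + this value.
- bar (a point): The place to take the bar: middle of its top edge, 82 mm over the bench, at jig x = -63 mm, 17 mm from its free -x end; room for a finger on both sides, only the rollers below. Moves with the leg.
- pointer (a point): Tip of the thin white pointer (4 mm thick) that continues the bar at its +x end, at jig x = 68 mm, 60 mm over the bench, in the bar's middle plane. Moves with the leg.
- mark: The length mark: dark steel saddle 20 x 24 mm on the rail beside the leg, with an upright fin 4 mm thick in jig y, rising 18 mm over the rail. Origin: underside of the saddle, 50 mm over the bench, at jig x = 80 mm, under the fin; axes parallel to the jig's. The leg is at the mark when pointer and fin have the same jig y. Fixed at a different length each time (jig y 140 to 190 mm).
- lever (a joint): Black cam lever, rad: 0 = open (arm points along jig +y turned 0.5 rad towards jig -x, crosses the bar at jig x = -27 mm), 1.05 = fully closed at its stop (turned 0.55 rad towards jig +x, crosses at x = +31 mm). Starts at 0 to 0.1, stays where left; about 2 N at the bar pushes it. Fingers reaching down beside the bar push it when they travel along the bar in jig +x.
- lever_pivot (a point): Top of the lever's vertical hinge pin, 97 mm over the bench, at jig x = 0, 50 mm from the bar's middle plane on the sleeve side. Moves with the leg.
- lever_tip (a point): Top of the lever's round tip (18 mm wide, 101 mm over the bench), 78 mm from the pivot. The lever is a flat arm 12 mm wide, lying level just over the bar: underside 85 mm, top 97 mm over the bench. Moves with lever and leg.
- jar: Amber glass jar with white cap, 72 mm wide, 130 mm tall; origin at the centre of its underside. To be left alone.
- tub: Pale plastic tub with a white lid, 98 mm wide, 57 mm tall; origin at the centre of its underside. To be left alone.
- flask: Clear glass bottle with black cap, 56 mm wide, 160 mm tall; origin at the centre of its underside. To be left alone.

How it is judged:
On the way, in this order (a step that is already met when the one before it is completed fails the run):
1. the stop bar is held at the mark (pointer within 5 mm of the fin) with the lever still open (y of pointer in the frame of mark between -0.005 and 0.005 m and contact force between the fingers and leg above 1 N and value of joint lever below 0.4 rad), for 0.2 s.
2. the lever is closed with the bar still held at the mark (y of pointer in the frame of mark between -0.005 and 0.005 m and contact force between the fingers and leg above 1 N and value of joint lever above 0.95 rad), for 0.2 s.
At the end, for the whole second after the job is handed in: The fingers still hold the stop bar (over 1 N of contact) at rest with its pointer within 5 mm of the mark's fin along the slide, the cam lever is closed (0.95 rad or more of 1.05), and jar, tub and flask stand within 15 mm of where they were (all of step 2 and velocity of joint leg between -0.01 and 0.01 m/s and distance of each of jar, tub, flask from where it was at the start of the episode below 0.015 m); the arm keeps its last pose, push and grip.
It fails at once if the lever is swung past half closed while the pointer is more than 9 mm off the mark (value of joint lever above 0.55 rad and (y of pointer in the frame of mark above 0.009 m or y of pointer in the frame of mark below -0.009 m)).
It fails at once if the bar or lever is squeezed or pushed with more than 90 N summed over both fingers (a grip of a little over 40 N) (contact force between the fingers and leg above 90 N).
It fails at once if jar, tub or flask is shoved or tipped (distance of any of jar, tub, flask from where it was at the start of the episode above 0.015 m or angle between any of jar, tub, flask's own z axis and vertical above 0.3 rad).
It also fails if it takes over 40 s, if anything falls off the work surface, if the arm or the gripper's body presses on something with over 40 N, if the wrist force passes 120 N, or if a joint passes its speed limit or range.

### The arm

A 6-joint arm with a two-finger parallel gripper is mounted at the origin on the work surface. World frame = base frame: x ahead of the robot, y to its left, z up, the work surface at z = 0. Lengths are in m, angles in rad, forces in N, time in s.
With the tool pointing down it reaches from about 0.3 to 0.875 m from the base axis. Payload 6.4 kg.
Tool frame: the origin (TCP) lies between the finger pads; the fingertips stand 19 mm ahead of it and the grasp point (between the pads) is the TCP; z points along the fingers, y is the line along which they close (so a half turn about z gives the same grasp; the last joint's range is limited). The gripper opens to 88 mm and grips with 3 to 60 N. Pads are 18 mm wide; open, the fingers measure 123 mm over their backs; the gripper's body (75 mm by 187 mm) begins 45 mm behind the grasp point.
Start: joints at [1.016, 0.181, 1.607, -0, 1.354, -0.206], TCP at [0.197, 0.54, 0.258] pointing down, gripper open.
Joint ranges: [-2.99, 2.99], [-0.89, 2.07], [0.3, 2.58], [-1.14, 4.28], [0, 2.63], [-3.12, 3.12]. Speed limits (rad/s): [2.57, 2.57, 3.01, 3.14, 3.14, 3.14].

### API

Orientations are given as a 3x3 rotation matrix whose columns are the frame's x, y, z axes.
In Python, from cell import state, camera, camera_params, close_job gives the robot as it stands.
- The arm moves only by the tool apply_moves, never from a script. Its argument "deltas" is one flat list of numbers, 7 for each row, row after row: the turn, a rotation vector about the tool's x, y, z scaled (see below), then the shift along the tool's x, y, z scaled (see below), then the opening, from -1 (shut) to 1 (fully open). In form: [rx, ry, rz, tx, ty, tz, fingers, rx, ry, rz, tx, ty, tz, fingers, ...]. A call has 1 to 5 rows; each row shifts and turns the commanded pose from where the row before left it, along the tool's axes as they then stand; what a row does not reach is not made up. The controller multiplies each number of a shift by 12 cm and each number of a turn by 8 degrees. A row lasts 1/8 s, in which the tool goes at most 62.5 mm and 10.7 degrees, less where a joint would pass 70% of its speed; a pose out of reach is approached as far as the arm can. A call with a number of a shift or a turn outside -1 to 1 is refused whole. A call with a gripper value outside its range is refused whole. The fingers move at their own pace and stop on an object; "force" is the grip in N (left out, the last holds). Time passes only in rows, so rows that do not move let the fingers close. It gives the time, the measured TCP pose, the force, the opening and the grip force at its end, in the units of the state.
- state(): the state, without advancing time (a new reading comes with each control period).
- camera(name): name is "scene" or "top" or "wrist"; returns the picture (384x512x3 uint8, blue, green, red); there is no depth.
- camera_params(name): a dict with "mtx" (3x3 intrinsics, pixels), "pose" (4x4, takes a point from camera to world coordinates); the wrist camera has in their place "mount" (4x4, takes a point from camera to tool coordinates, whose origin is the TCP and whose axes are the flange's). Camera axes: x right, y down, z forward; pixel columns grow to the right and rows downward; lengths in m; the calibration is good to about 2 mm. A picture is of the moment at which its call begins: read the wrist's pose just before it. camera_params takes no time and is no camera call.
- close_job(): hands the job in; it is judged then, once.
The state is a dict: "t": time; "joints": joint angles; "qd": joint speeds; "tau": joint torques, N m; "ee_pos": TCP position; "ee_rot": TCP orientation; "force": force on the tool from outside, world axes, zero at the start; "wrist_torque": the same for the moment, N m; "opening": finger opening in m; "gripper_force": force on a finger pad.
Only numpy, scipy, OpenCV 4.12 (cv2) and the standard library are available. Lean on these libraries where they do the work, as an engineer would, in place of code of your own. Each camera call takes 0.05 s, during which the arm holds its last target. There are 200 camera calls.

## Working session

There is one attempt and no reset: what is moved stays moved. The work goes in short steps, Python scripts to look and compute and a tool call to move; the robot and the scene stay as the last step left them, time stands still between calls to the robot, and variables do not carry over. Pictures are saved under pics/ and viewed, at most 10 in all, crops included, and the job is handed in when it is done.

Besides the shell and the picture viewer there is one more tool, called as a command line: name --argument value ..., lists and objects as JSON in quotes. apply_moves: Moves the arm, as the interface text tells. Its arguments: {"type":"object","properties":{"deltas":{"type":"array","items":{"type":"number"}},"force":{"type":"number"}},"required":["deltas"]}

```bash
mkdir -p pics
python3 - <<'E'
from cell import *
import cv2,numpy as np
s=state();print(s['t'],s['ee_pos'],s['ee_rot'],s['opening'])
for n in("top","scene"):
    cv2.imwrite(f"pics/{n}0.png",cv2.resize(camera(n),(800,600),interpolation=cv2.INTER_CUBIC));p=camera_params(n);print(n,p['mtx'],p['pose'])
print(camera_params("wrist"))
E
```

```text
0.0 [0.19624662 0.53995915 0.25684705] [[-9.39794681e-01  3.41738468e-01 -8.80876872e-04]
 [ 3.41739441e-01  9.39793625e-01 -1.44771172e-03]
 [ 3.33103681e-04 -1.66158215e-03 -9.99998564e-01]] 0.0882061904986868
top [[498.82626788   0.         255.85110443]
 [  0.         498.82626788 193.12837301]
 [  0.           0.           1.        ]] [[-0.00542166 -0.98854451  0.15083218  0.41078349]
 [-0.99976672  0.00851206  0.01985093 -0.1382587 ]
 [-0.02090742 -0.15068937 -0.98836005  1.18506897]
 [ 0.          0.          0.          1.        ]]
scene [[439.50692269   0.         259.01318234]
 [  0.         439.50692269 191.91582886]
 [  0.           0.           1.        ]] [[-0.52082591  0.69000349 -0.50262865  0.96053352]
 [ 0.85363768  0.42549048 -0.30043394  0.11570643]
 [ 0.00656324 -0.58553654 -0.81061945  0.76872106]
 [ 0.          0.          0.          1.        ]]
{'mtx': array([[328.54874183,   0.        , 255.51020247],
       [  0.        , 328.54874183, 189.35203601],
       [  0.        ,   0.        ,   1.        ]]), 'mount': array([[ 1.15270758e-03, -9.46707314e-01, -3.22093051e-01,
         8.45325025e-02],
       [ 9.99999195e-01,  1.26212703e-03, -1.30888371e-04,
         7.04980256e-04],
       [ 5.30435323e-04, -3.22092641e-01,  9.46708006e-01,
        -1.25371217e-01],
       [ 0.00000000e+00,  0.00000000e+00,  0.00000000e+00,
         1.00000000e+00]])}
```

View pics/top0.png

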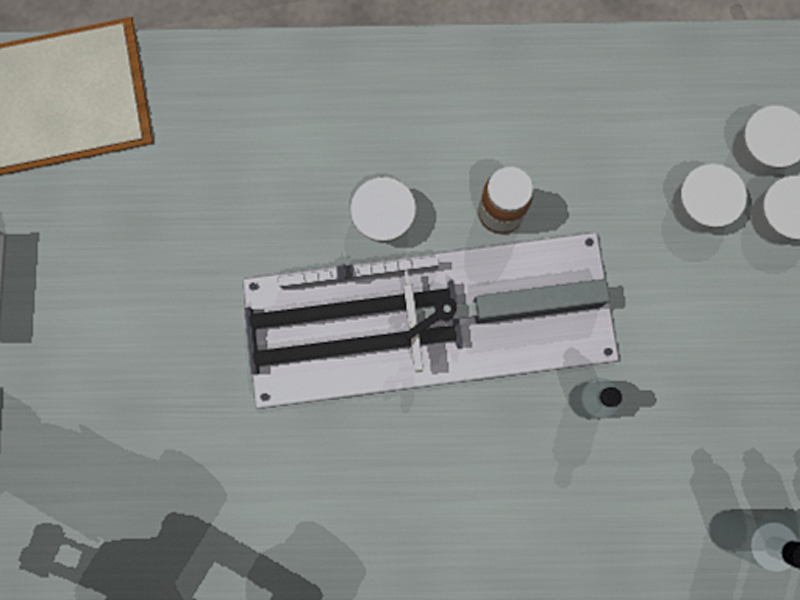

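View pics/scene0.png

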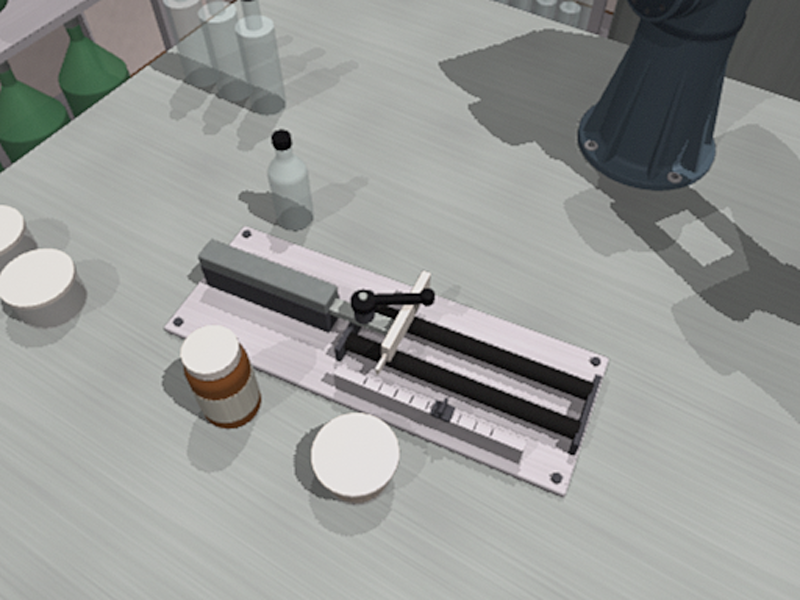

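The top view shows the bar's free end near (419,370), the pointer tip near (407,268), the pivot at (447,309) and the mark at (345,271). The plate corners are at (245,280), (597,234), (619,360) and (257,408). The scene view agrees: lever open, mark further out on the rail.

```bash
cat > h.py <<'E'
from cell import *
import cv2,numpy as np
def ray(u,v,z,K,P):
    d=P[:3,:3]@np.linalg.solve(K,[u,v,1]);o=P[:3,3];return o+d*(z-o[2])/d[2]
def px(n,u,v,z,s=1.5625):
    p=camera_params(n);return ray((u+.5)/s-.5,(v+.5)/s-.5,z,p['mtx'],p['pose'])
def proj(n,X):
    p=camera_params(n);c=p['pose'][:3,:3].T@(np.array(X)-p['pose'][:3,3]);u=p['mtx']@c;return ((u[:2]/u[2])+.5)*1.5625-.5
E
python3 - <<'E'
from h import *
t=lambda u,v,z:px("top",u,v,z)
c=[t(*q,.01) for q in((245,280),(597,234),(619,360),(257,408))]
print(np.round(c,4), [np.linalg.norm(c[i]-c[i-1]).round(4) for i in range(4)])
ey=(c[0]-c[1]+c[3]-c[2])[:2];ey/=np.linalg.norm(ey);ex=np.array([ey[1],-ey[0]]);print('yaw',np.arctan2(ex[1],ex[0]))
J=np.array([ex,ey]);piv=t(447,309,.097)[:2]
for n,q in dict(pivot=(447,309,.097),barend=(419,370,.082),bartop2=(408,285,.082),ptr=(407,268,.06),mark=(345,265,.068),tip=(413,335,.101),jar=(510,188,.13),tub=(383,209,.057),flask=(611,397,.16)).items():
    w=t(*q)[:2];print(n,w.round(4),'rel pivot',(J@(w-piv)).round(4))
E
```

```text
[[ 0.6265  0.1237  0.01  ]
 [ 0.6933 -0.4181  0.01  ]
 [ 0.4994 -0.4426  0.01  ]
 [ 0.4312  0.1008  0.01  ]] [np.float64(0.1966), np.float64(0.546), np.float64(0.1955), np.float64(0.5477)]
yaw 0.1238159403690774
pivot [ 0.5664 -0.1825] rel pivot [0. 0.]
barend [ 0.4818 -0.1423] rel pivot [-0.0789  0.0503]
bartop2 [ 0.6038 -0.1277] rel pivot [0.0439 0.0498]
ptr [ 0.633  -0.1262] rel pivot [0.0731 0.0477]
mark [ 0.6368 -0.0356] rel pivot [0.088  0.1371]
tip [ 0.5295 -0.1343] rel pivot [-0.0306  0.0524]
jar [ 0.7316 -0.2715] rel pivot [ 0.153  -0.1087]
tub [ 0.7236 -0.0909] rel pivot [0.1674 0.0715]
flask [ 0.4401 -0.3911] rel pivot [-0.1511 -0.1914]
```

apply_moves --deltas '[0,0,-0.847,0,0,0,1,0,0,-0.847,0,0,0,1,0,0,-0.847,0,0,0,1,0,0,-0.847,0,0,0,1,0,0,0,-0.138,-0.457,0,1]' --force 8

```text
t: 0.72
ee_pos: [0.2191, 0.4889, 0.257]
ee_rot: [[-0.992, -0.129, -0.001], [-0.129, 0.992, -0.0], [0.001, -0.0, -1.0]]
force: [1.0, -1.1, -0.1]
opening: 0.0883
gripper_force: 0.0
```

apply_moves --deltas '[0,0,0,-0.138,-0.457,0,1,0,0,0,-0.138,-0.457,0,1,0,0,0,-0.138,-0.457,0,1,0,0,0,-0.138,-0.457,0,1,0,0,0,-0.138,-0.457,0,1]'

```text
t: 1.35
ee_pos: [0.3361, 0.2245, 0.2576]
ee_rot: [[-0.992, -0.124, 0.0], [-0.124, 0.992, 0.0], [-0.0, -0.0, -1.0]]
force: [0.5, 0.3, 0.3]
opening: 0.0884
gripper_force: 0.0
```

apply_moves --deltas '[0,0,0,-0.138,-0.457,0,1,0,0,0,-0.138,-0.457,0.1,1,0,0,0,-0.138,-0.457,0.1,1,0,0,0,-0.138,-0.457,0.1,1,0,0,0,-0.138,-0.457,0.1,1]'

```text
t: 1.98
ee_pos: [0.4523, -0.0375, 0.2093]
ee_rot: [[-0.992, -0.123, 0.0], [-0.123, 0.992, 0.0], [-0.0, 0.0, -1.0]]
force: [0.3, 0.0, 0.1]
opening: 0.0882
gripper_force: 0.0
```

apply_moves --deltas '[0,0,0,-0.135,-0.45,0,1,0,0,0,-0.135,-0.45,0,1,0,0,0,0,0,0,1]'

```text
t: 2.35
ee_pos: [0.4983, -0.1421, 0.2092]
ee_rot: [[-0.993, -0.12, -0.0], [-0.12, 0.993, -0.0], [0.0, -0.0, -1.0]]
force: [0.6, 0.3, 0.2]
opening: 0.088
gripper_force: 0.0
```

Run:
```python
from h import *
s=state();print(s['ee_pos'])
np.savez("w1.npz",p=s['ee_pos'],R=s['ee_rot'])
cv2.imwrite("pics/w1.png",cv2.resize(camera("wrist"),(800,600),interpolation=cv2.INTER_CUBIC))
```

```text
[ 0.49825932 -0.14206188  0.20921948]
```

View pics/w1.png

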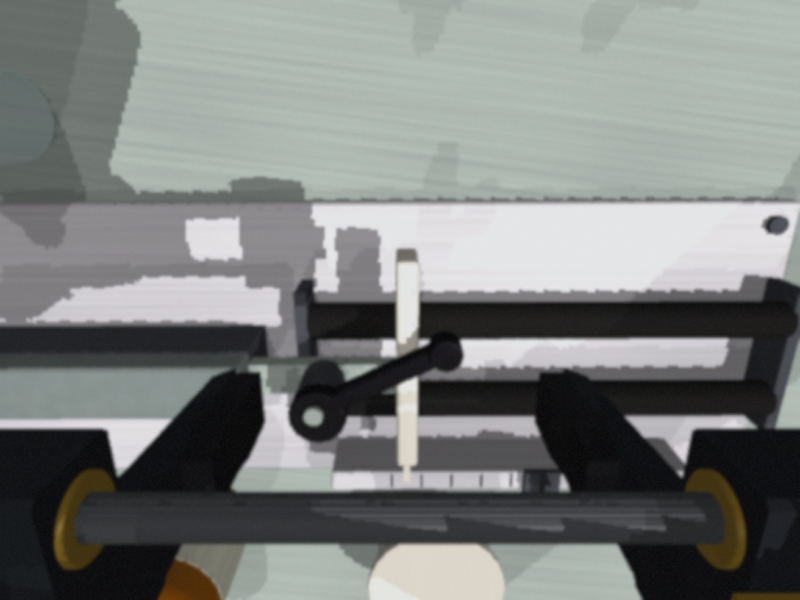

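The wrist view shows the bar between the fingers: its free end is at (408,262), the +x end at (406,465) and the pivot at (314,417). The mark is just above the rod at (541,473).

Run:
```python
from h import *
d=np.load("w1.npz");T=np.eye(4);T[:3,:3]=d['R'];T[:3,3]=d['p'];p=camera_params("wrist");P=T@p['mount']
for n,q in dict(end=(408,262,.082),end2=(406,465,.082),piv=(314,417,.097),tip=(446,352,.101),ptr=(407,479,.062),mark=(541,472,.068),tcp=(0,0,0)).items():
    w=ray((q[0]+.5)/1.5625-.5,(q[1]+.5)/1.5625-.5,q[2],p['mtx'],P) if q[2] else T[:3,3]
    a=.1238;J=np.array([[np.cos(a),np.sin(a)],[-np.sin(a),np.cos(a)]])
    print(n,w[:2].round(4),(J@(w[:2]-[.5664,-.1825])).round(4))
```

```text
end [ 0.4811 -0.1391] [-0.0793  0.0536]
end2 [ 0.6029 -0.1247] [0.0434 0.0528]
piv [ 0.5676 -0.1786] [0.0017 0.0037]
tip [ 0.5198 -0.1153] [-0.0379  0.0724]
ptr [ 0.6283 -0.1207] [0.069  0.0537]
mark [ 0.6083 -0.0395] [0.0592 0.1367]
tcp [ 0.4983 -0.1421] [-0.0626  0.0485]
```

apply_moves --deltas '[0,0,0,0.017,0.025,0.3,1,0,0,0,0,0,0.3,1,0,0,0,0,0,0.25,1,0,0,0,0,0,0.2,1,0,0,0,0,0,0,1]'

```text
t: 3.02
ee_pos: [0.4931, -0.1338, 0.082]
ee_rot: [[-0.992, -0.125, -0.004], [-0.125, 0.992, 0.003], [0.004, 0.003, -1.0]]
force: [-0.4, 0.3, 0.3]
opening: 0.0878
gripper_force: 0.0
```

apply_moves --deltas '[0,0,0,0,0,0,-1,0,0,0,0,0,0,-1,0,0,0,0,0,0,-1,0,0,0,0,0,0,-1,0,0,0,0,0,0,-1]' --force 12

```text
t: 3.65
ee_pos: [0.4952, -0.1361, 0.0839]
ee_rot: [[-0.992, -0.124, 0.0], [-0.124, 0.992, -0.0], [-0.0, -0.0, -1.0]]
force: [-0.5, -0.1, 0.5]
opening: 0.0401
gripper_force: 0.0
```

apply_moves --deltas '[0,0,0,0,0,0,-1,0,0,0,0,0,0,-1,0,0,0,0,0,0,-1,0,0,0,0,0,0,-1,0,0,0,0,0,0,-1]'

```text
t: 4.28
ee_pos: [0.4952, -0.1365, 0.0837]
ee_rot: [[-0.992, -0.124, 0.0], [-0.124, 0.992, -0.001], [-0.0, -0.001, -1.0]]
force: [0.9, -3.9, -3.3]
opening: 0.0121
gripper_force: 12.0
```

apply_moves --deltas '[0,0,0,0,0.16,0,-1,0,0,0,0,0.16,0,-1,0,0,0,0,0.16,0,-1,0,0,0,0,0.16,0,-1,0,0,0,0,0,0,-1]'

```text
t: 4.9
ee_pos: [0.4856, -0.0592, 0.0837]
ee_rot: [[-0.992, -0.125, 0.0], [-0.125, 0.992, -0.0], [-0.0, -0.0, -1.0]]
force: [0.2, -5.0, -3.9]
opening: 0.0121
gripper_force: 12.0
```

Run:
```python
from h import *
s=state();print(s['t'],s['ee_pos'],s['force'])
np.savez("w2.npz",p=s['ee_pos'],R=s['ee_rot'])
a=camera("scene");t=camera("top")
cv2.imwrite("raw_s.png",a);cv2.imwrite("raw_t.png",t)
u,v=proj("top",[.637,-.04,.065])/1.5625;print(u,v)
u0,v0=int(u)-25,int(v)-19
A=cv2.resize(t[v0:v0+38,u0:u0+50],(400,304),interpolation=cv2.INTER_CUBIC)
u,v=proj("scene",[.637,-.04,.065])/1.5625;u1,v1=int(u)-25,int(v)-19
B=cv2.resize(a[v1:v1+38,u1:u1+50],(400,304),interpolation=cv2.INTER_CUBIC)
print(u0,v0,u1,v1)
cv2.imwrite("pics/c2.png",np.hstack([A,B]))
```

```text
4.9 [ 0.48557785 -0.05922756  0.08366732] [ 0.15376159 -5.03698044 -3.85581935]
222.84686410129262 169.74118293952242
197 150 251 242
```

View pics/c2.png

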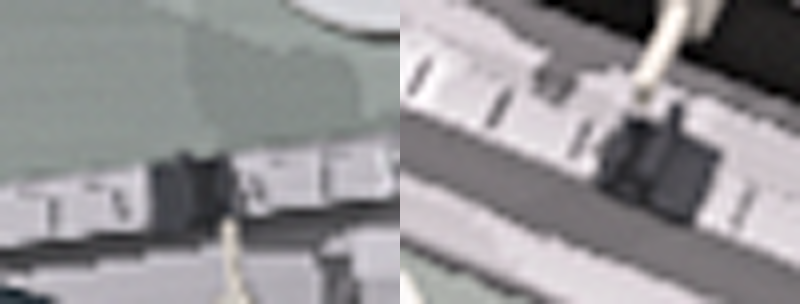

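In the top crop the pointer tip is at (229,222), and the saddle spans u 150–233, centred near (191,195). In the scene crop the pointer tip is at (643,97) and the near top end of the fin at (676,106).

Run:
```python
from h import *
a=.1238;J=np.array([[np.cos(a),np.sin(a)],[-np.sin(a),np.cos(a)]])
def f(n,cam,u,v,z,u0,v0):
    p=camera_params(cam);w=ray(u0+(u+.5)/8-.5,v0+(v+.5)/8-.5,z,p['mtx'],p['pose']);print(n,w[:2].round(4),(J@(w[:2]-[.5664,-.1825])).round(4))
f('T ptr','top',229,222,.06,197,150)
f('T saddle','top',191,195,.058,197,150)
f('T finfar','top',186,155,.068,197,150)
f('S ptr','scene',243,97,.06,251,242)
f('S fin near','scene',276,106,.068,251,242)
s=state();print((J@(s['ee_pos'][:2]-[.5664,-.1825])).round(4))
t=cv2.imread("raw_t.png");b=cv2.imread("raw_s.png")
A=cv2.resize(t[160:184,208:238],(400,320),interpolation=cv2.INTER_NEAREST)
B=cv2.resize(b[248:272,268:298],(400,320),interpolation=cv2.INTER_NEAREST)
cv2.imwrite("pics/c3.png",np.clip(np.hstack([A,B])*1.6,0,255))
```

```text
T ptr [ 0.6198 -0.0454] [0.0699 0.1294]
T saddle [ 0.6282 -0.0343] [0.0796 0.1394]
T finfar [ 0.6379 -0.0337] [0.0893 0.1388]
S ptr [ 0.6178 -0.0415] [0.0684 0.1335]
S fin near [ 0.6198 -0.0324] [0.0715 0.1424]
[-0.0649  0.1313][ WARN:0@0.032] global loadsave.cpp:1063 imwrite_ Unsupported depth image for selected encoder is fallbacked to CV_8U.
```

View pics/c3.png

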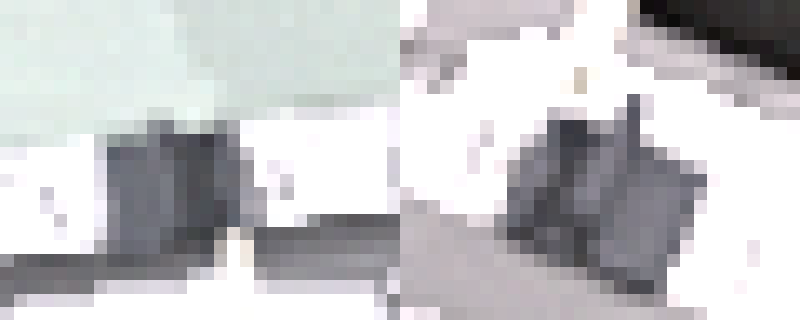

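The pointer is about 9.3 mm short of the fin in both views, with the x checks agreeing (68–70 mm pointer, 72–89 mm fin).

apply_moves --deltas '[0,0,0,0,0.039,0,-1,0,0,0,0,0.039,0,-1,0,0,0,0,0,0,-1]'

```text
t: 5.38
ee_pos: [0.4846, -0.0514, 0.0837]
ee_rot: [[-0.992, -0.124, 0.0], [-0.124, 0.992, -0.001], [-0.0, -0.001, -1.0]]
force: [1.2, -5.5, -3.3]
opening: 0.012
gripper_force: 12.0
```

Run:
```python
from h import *
s=state();print(s['t'],s['ee_pos'],s['force'])
a=.1238;J=np.array([[np.cos(a),np.sin(a)],[-np.sin(a),np.cos(a)]]);print((J@(s['ee_pos'][:2]-[.5664,-.1825])).round(4))
t=camera("top");b=camera("scene")
A=cv2.resize(t[150:188,197:247],(400,304),interpolation=cv2.INTER_CUBIC)
B=cv2.resize(b[242:280,251:301],(400,304),interpolation=cv2.INTER_CUBIC)
cv2.imwrite("pics/c4.png",np.hstack([A,B]))
```

```text
5.375 [ 0.48463826 -0.05137929  0.08368821] [ 1.2188902  -5.49286759 -3.28209123]
[-0.0649  0.1402]
```

View pics/c4.png

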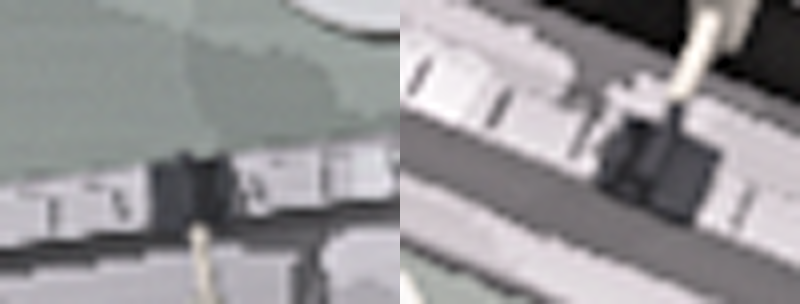

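The pointer tip now lines up with the fin in both crops: (199,228) against the saddle line in the top view, and (677,97) against the fin at (676,108) in the scene view. Next I slide lightly along the bar to swing the lever.

apply_moves --deltas '[0,0,0,0,0.006,0,-1,0,0,0,0,0,0,-1,0,0,0,-0.06,0,0,-1,0,0,0,-0.06,0,0,-1,0,0,0,-0.06,0,0,-1]' --force 12

```text
t: 6.1
ee_pos: [0.5004, -0.0477, 0.0816]
ee_rot: [[-0.992, -0.125, -0.014], [-0.125, 0.992, 0.001], [0.013, 0.002, -1.0]]
force: [-17.3, -7.9, 1.3]
opening: 0.012
gripper_force: 12.4
```

apply_moves --deltas '[0,0,0,-0.06,0,0,-1,0,0,0,-0.06,0,0,-1,0,0,0,-0.06,0,0,-1]' --force 9

```text
t: 6.48
ee_pos: [0.5225, -0.045, 0.0815]
ee_rot: [[-0.992, -0.124, -0.012], [-0.124, 0.992, 0.001], [0.012, 0.002, -1.0]]
force: [-14.0, -7.6, -0.8]
opening: 0.0121
gripper_force: 9.7
```

apply_moves --deltas '[0,0,0,-0.06,-0.006,-0.012,-1,0,0,0,-0.06,0,0,-1,0,0,0,-0.05,0,0,-1]'

```text
t: 6.85
ee_pos: [0.5413, -0.0433, 0.0823]
ee_rot: [[-0.992, -0.124, -0.016], [-0.124, 0.992, 0.001], [0.016, 0.003, -1.0]]
force: [-17.9, -8.5, 1.9]
opening: 0.0118
gripper_force: 13.2
```

Run:
```python
from h import *
s=state();print(s['t'],s['ee_pos'],s['force'])
a=.1238;J=np.array([[np.cos(a),np.sin(a)],[-np.sin(a),np.cos(a)]]);print((J@(s['ee_pos'][:2]-[.5664,-.1825])).round(4))
t=camera("top");b=camera("scene")
B=cv2.resize(b[170:290,200:360],(400,300),interpolation=cv2.INTER_CUBIC)
A=cv2.resize(t[150:225,190:290],(400,300),interpolation=cv2.INTER_CUBIC)
cv2.imwrite("pics/c5.png",np.hstack([A,B]))
```

```text
6.85 [ 0.54129503 -0.0433227   0.08230223] [-17.85111568  -8.47371219   1.86038815]
[-0.0077  0.1412]
```

View pics/c5.png

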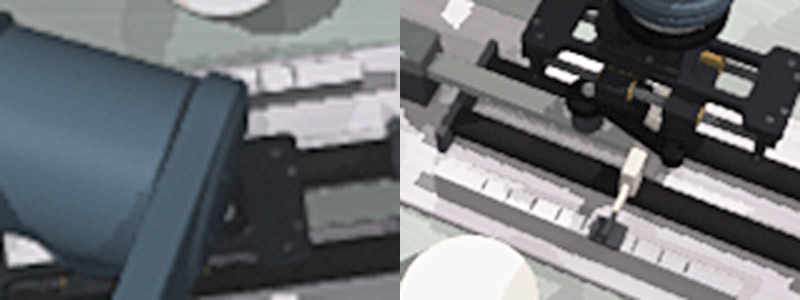

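The scene crop shows the lever swinging with the fingers, its tip at (673,150) and pivot at (588,98). The pointer is still on the fin at (615,215). I continue a little further.

apply_moves --deltas '[0,0,0,-0.05,0,0,-1,0,0,0,-0.04,0,0,-1,0,0,0,0,0,0,-1]'

```text
t: 7.32
ee_pos: [0.5512, -0.042, 0.0822]
ee_rot: [[-0.992, -0.123, -0.018], [-0.123, 0.992, 0.001], [0.017, 0.003, -1.0]]
force: [-21.7, -9.7, 3.4]
opening: 0.012
gripper_force: 16.9
```

Run:
```python
from h import *
s=state();print(s['t'],s['ee_pos'],s['force'])
a=.1238;J=np.array([[np.cos(a),np.sin(a)],[-np.sin(a),np.cos(a)]]);o=np.array([.5664,-.1825]);q=J@(s['ee_pos'][:2]-o);print(q.round(4))
p=camera_params("scene");w=ray(308.9,229.6,.1,p['mtx'],p['pose']);r=J@(w[:2]-o)-[0,q[1]-.05];print("prev tip rel pivot",r,np.hypot(*r),"angle",.5+np.arctan2(r[0],r[1]))
w=ray(274.9,208.9,.097,p['mtx'],p['pose']);print("prev pivot",J@(w[:2]-o)-[0,q[1]-.05])
b=camera("scene")
cv2.imwrite("pics/c6.png",cv2.resize(b[190:280,240:360],(800,600),interpolation=cv2.INTER_CUBIC))
```

```text
7.325 [ 0.55117167 -0.04203103  0.08218002] [-21.69758377  -9.73073681   3.35417746]
[0.0022 0.1413]
prev tip rel pivot [0.02412813 0.07533818] 0.07910757309235342 angle 0.8099426511157777
prev pivot [0.00679994 0.00268884]
```

View pics/c6.png

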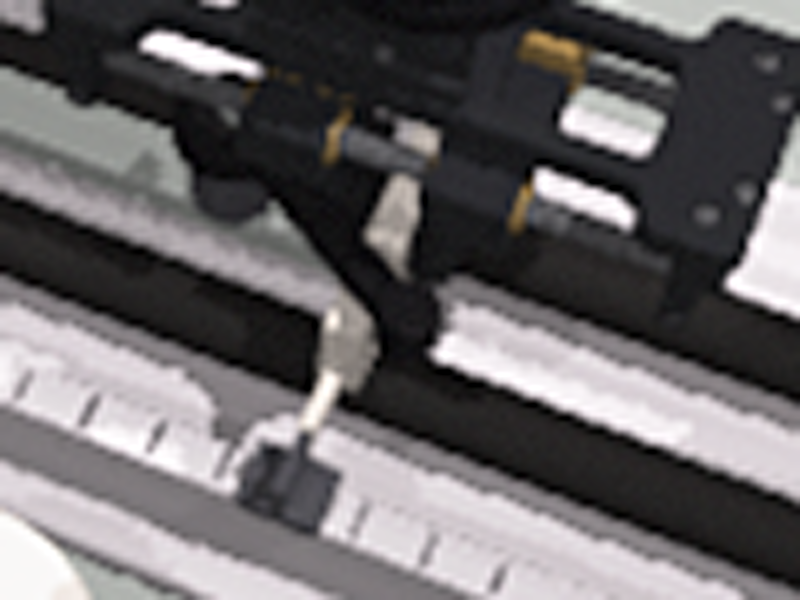

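The tip is at about (410,320) in the crop. The pointer (306,432) meets the fin top (303,442).

Run:
```python
from h import *
a=.1238;J=np.array([[np.cos(a),np.sin(a)],[-np.sin(a),np.cos(a)]]);o=np.array([.5664,-.1825])
p=camera_params("scene")
for u,v in((410,312),(410,320),(415,300)):
    w=ray(240+u/6.667-.5,190+v/6.667-.5,.1,p['mtx'],p['pose']);r=J@(w[:2]-o)-[0.002,.0925];print(r,np.hypot(*r),.5+np.arctan2(*r))
```

```text
[0.04066573 0.06629324] 0.07777207165778133 1.0502302415508074
[0.042919   0.06716234] 0.07970458434767685 1.0686273959133243
[0.03672355 0.06618236] 0.07568832935493638 1.006585387961283
```

apply_moves --deltas '[0,0,0,-0.03,0,0,-1,0,0,0,0,0,0,-1]'

```text
t: 7.62
ee_pos: [0.5517, -0.0417, 0.0819]
ee_rot: [[-0.992, -0.123, -0.025], [-0.123, 0.992, 0.001], [0.024, 0.004, -1.0]]
force: [-36.1, -9.4, 13.9]
opening: 0.0118
gripper_force: 23.4
```

The lever is on its stop: the TCP advanced only 0.5 mm while the force rose to 36 N. I ease the push back and hold.

apply_moves --deltas '[0,0,0,0.025,0,0,-1,0,0,0,0,0,0,-1,0,0,0,0,0,0,-1,0,0,0,0,0,0,-1]'

```text
t: 8.12
ee_pos: [0.5514, -0.042, 0.082]
ee_rot: [[-0.992, -0.123, -0.018], [-0.123, 0.992, 0.001], [0.018, 0.004, -1.0]]
force: [-23.4, -8.5, 3.5]
opening: 0.0123
gripper_force: 20.7
```

Run:
```python
from h import *
a=.1238;J=np.array([[np.cos(a),np.sin(a)],[-np.sin(a),np.cos(a)]]);o=np.array([.5664,-.1825])
s=state();print(s['t'],s['force'],s['gripper_force'],J@(s['ee_pos'][:2]-o))
b=camera("scene");cv2.imwrite("pics/c7.png",cv2.resize(b[210:270,260:340],(800,600),interpolation=cv2.INTER_CUBIC))
```

```text
8.125 [-23.41958562  -8.51869981   3.47403669] 20.66412366406439 [0.00249548 0.14131077]
```

View pics/c7.png

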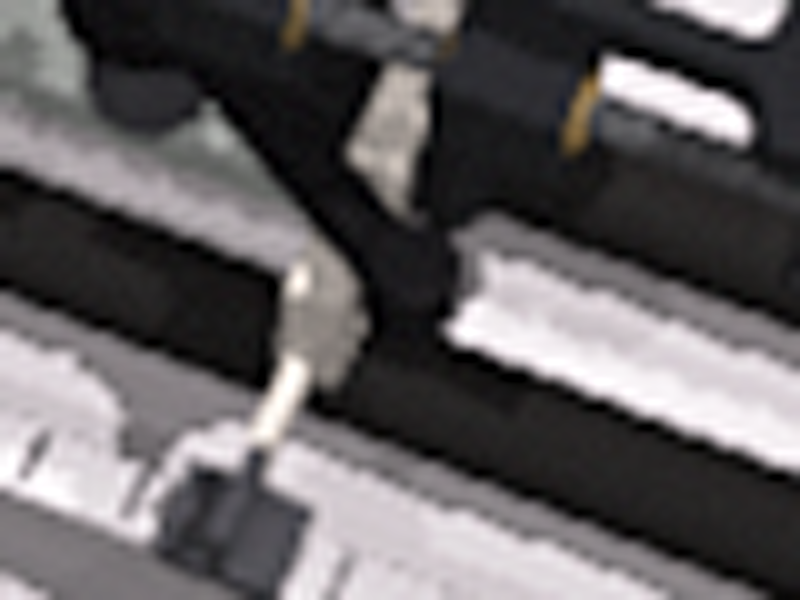

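The pointer (262,445) meets the fin (258,460), the lever is against its stop with the tip at about (410,285), and the forces are steady. I hand it in.

```bash
python3 -c "
from cell import *
print(close_job())"
```

```text
the job is handed in; nothing more can be done
None
```

I handed the job in at about 8.2 s, with the gripper still holding the stop bar, the pointer lined up with the fin in the last camera view, and the lever against its closed stop. The highest pad force I read was about 23 N. I gave the jar, tub and flask a wide berth but did not re-measure them at the end, and `close_job` returned no verdict.

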